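# Square up a drying tray and spot-check its fruit

### The job

Slide the small white tray of dried fruit across the table, keeping it flat on the table, into the dark steel corner stop until it is square and snug against both fences. Then take the spot thermometer from its round base, point it straight down at the middle of the one big fruit half from about 8 cm above it, and hold it steady there for two seconds without touching the tray or the fruit with it. Stand it back upright on the middle of its base, leaving the tray snug in the corner and the jar, bowl and bottle undisturbed.

Things in the scene. Friction and masses are not known exactly. Their poses are not given: they have to be found in the camera images.
- tray: White slotted plastic tray, loose, open on top: 130 mm along its x, 190 mm along its y, walls 45 mm high and 6 mm thick (corner lugs to 48 mm), floor 6 mm thick, 0.4 to 0.9 kg. Origin: centre of its underside; z up. Starts turned at most 0.5 rad from the corner stop's axes. Holds one big fruit half and many small slices, all fixed in it.
- fruit_top (a point): Top of the big dried fruit half in the tray (a dome 60 mm across, 20 mm high; the other pieces are 26 mm across): lies at x -12, y -45, z 26 mm in the tray's frame.
- corner: Dark steel corner stop fixed to the table: two fences at a right angle, 25 mm high, 6 mm thick. Origin: the inner corner, at table level. The back fence's inner face is the plane x = 0 (runs along y from 0 to -150 mm), the side fence's the plane y = 0 (runs along x from 0 to -110 mm). Each fence's free end flares outward over a further 20 mm. Bolted flanges, 4 mm thick, lie outside.
- tray_home (a point): Where the tray's origin lies when the tray is snug in the corner: x -65, y -95 mm in the corner stop's frame, at table level; the tray's x and y axes then lie along the stop's, its 190 mm side along the back fence.
- thermometer: Grey handheld spot thermometer, 0.18 kg, 135 mm tall, standing upright, lens down, on its round base. Head at the bottom 54 (x) by 50 (y) mm, 34 mm high; above it, from 34 to 135 mm height, a straight grip 30 mm (x) by 38 mm (y). Origin: centre of its underside (the lens); z up through the grip. A gripper from above should close on the top 30 mm or so of the grip.
- lens (a point): The thermometer's lens, centre of its underside; it looks along the thermometer's -z. Axes as the thermometer's.
- base: Black round base of the thermometer, a fixed flat disc 100 mm across, 8 mm thick. Origin: centre of its underside, on the table; its top is 8 mm above.
- jar: Bystander: closed glass jar, 68 mm across, 90 mm tall. Origin: centre of its underside. It and the base swap places from run to run.
- bowl: Bystander: small steel bowl, 110 mm across, 45 mm tall. Origin: centre of its underside.
- bottle: Bystander: white plastic bottle, 64 mm across, 170 mm tall. Origin: centre of its underside.
There are look-alikes about, which are no part of the job. Leave any yellow look-alike of the tray alone.

How it is judged:
On the way, in this order (a step that is already met when the one before it is completed fails the run):
1. the tray is square and snug in the corner stop, at rest (x of tray in the frame of corner between -0.071 and -0.059 m and y of tray in the frame of corner between -0.101 and -0.089 m and angle between the x axis of tray and the x axis of corner, either way round below 0.05 rad and height (world z) of tray below 0.006 m and linear speed of tray below 0.02 m/s), for 0.2 s.
2. the thermometer, lens down, is held steady over the middle of the big fruit half, 4 to 12 cm above it, the tray still snug in the corner (x of fruit_top in the frame of lens between -0.015 and 0.015 m and y of fruit_top in the frame of lens between -0.015 and 0.015 m and z of fruit_top in the frame of lens between -0.12 and -0.04 m and angle between thermometer's own z axis and vertical below 0.26 rad and linear speed of thermometer below 0.03 m/s and angular speed of thermometer below 0.25 rad/s and x of tray in the frame of corner between -0.071 and -0.059 m and y of tray in the frame of corner between -0.101 and -0.089 m and angle between the x axis of tray and the x axis of corner, either way round below 0.05 rad and height (world z) of tray below 0.006 m), for 1 s.
At the end, for the whole second after the job is handed in: The tray is flat on the table, square (within 0.05 rad) and snug (within 6 mm) against both fences of the corner stop, at rest; the thermometer stands upright, at rest, on its base, within 20 mm of its middle (all of step 1 and horizontal distance between thermometer and base below 0.02 m and z of thermometer in the frame of base between 0.004 and 0.012 m and angle between thermometer's own z axis and vertical below 0.08 rad and linear speed of thermometer below 0.02 m/s); the robot touches nothing.
It fails at once if the tray is lifted or tipped (height (world z) of tray above 0.02 m or angle between tray's own z axis and vertical above 0.15 rad).
It fails at once if the thermometer touches the tray or its fruit (contact force between thermometer and tray above 0.5 N).
It fails at once if the jar, bowl or bottle is moved more than 3 cm (distance of any of jar, bowl, bottle from where it was at the start of the episode above 0.03 m).
It also fails if it takes over 72 s, if anything falls off the work surface, if the arm or the gripper's body presses on something with over 40 N, if the wrist force passes 120 N, or if a joint passes its speed limit or range.

### The arm

A 6-joint arm with a two-finger parallel gripper is mounted at the origin on the work surface. World frame = base frame: x ahead of the robot, y to its left, z up, the work surface at z = 0. Lengths are in m, angles in rad, forces in N, time in s.
With the tool pointing down it reaches from about 0.275 to 0.85 m from the base axis. Payload 5.2 kg.
Tool frame: the origin (TCP) lies midway between the tips of the shut fingers; the grasp point (between the pads) lies 19 mm behind it; z points along the fingers, y is the line along which they close (so a half turn about z gives the same grasp; the last joint's range is limited). The gripper opens to 85 mm and grips with 20 to 120 N. Pads are 22 mm wide; open, the fingers measure 114 mm over their backs; the gripper's body (76 mm by 85 mm) begins 54 mm behind the grasp point. The pads swing forward as they close: fully open they stand 13 mm farther back than shut.
Start: joints at [0.903, 0.259, 1.535, -0, 1.348, -0.203], TCP at [0.247, 0.492, 0.231] pointing down, gripper open.
Joint ranges: [-3.14, 3.14], [-0.91, 2.08], [0.19, 2.58], [-1.22, 4.36], [0.22, 2.71], [-3.12, 3.12]. Speed limits (rad/s): [2.57, 2.57, 3.14, 3.14, 3.14, 3.14].

### API

Orientations are given as a 3x3 rotation matrix whose columns are the frame's x, y, z axes.
In Python, from cell import manip gives the robot as it stands.
- The arm moves only by the tool carry_out, never from a script. Its argument "plan" is a list of rows, each a list of 7 numbers: the opening, from 0 (shut) to 1 (fully open), then the shift along the tool's x, y, z normalised to -1 to 1, where 1 is 250 mm, then the turn, a rotation vector about the tool's x, y, z normalised to -1 to 1, where 1 is 1.5 rad. A call has 1 to 5 rows; each row shifts and turns the commanded pose from where the row before left it, along the tool's axes as they then stand; what a row does not reach is not made up. A row lasts 1/12 s, in which the tool goes at most 41.7 mm and 7.16 degrees, less where a joint would pass 70% of its speed; a pose out of reach is approached as far as the arm can. A call with a number of a shift or a turn outside -1 to 1 is refused whole. A call with a gripper value outside its range is refused whole. The fingers move at their own pace and stop on an object; "squeeze" is the grip in N (left out, the last holds). Time passes only in rows, so rows that do not move let the fingers close. It gives the time, the measured TCP pose, the force, the opening and the grip force at its end, in the units of the state.
- manip.observe(): the state, without advancing time (a new reading comes with each control period).
- manip.read_camera(name): name is "side" or "top"; returns the picture (384x512x3 uint8, red, green, blue); there is no depth.
- manip.calibration(name): a dict with "K" (3x3 intrinsics, pixels), "k1" (the pictures are not rectified: a ray, as slopes to the right and down, at radius r is drawn at 1 + k1 r^2 times it, then the intrinsics apply), "rvec" (rotation vector, rad) and "tvec" (3), from world to camera coordinates, as OpenCV has them. Camera axes: x right, y down, z forward; pixel columns grow to the right and rows downward; lengths in m; the calibration is good to about 2 mm. A picture is of the moment at which its call begins. calibration takes no time and is no camera call.
- manip.hand_in(): hands the job in; it is judged then, once.
Trained networks look in the newest picture that a camera, given by its name, has taken for a name from the list of things; names that differ only in an ending like _2 or _b are one class to them, and where a whole thing is asked for, a point or a joint stands for the part that bears it (a point fixed in the world has none). Each returns a list of dicts, best first, with "conf" (0 to 1); they miss things now and then, are a little off and sometimes report something else, mostly with a low value. They report only what shows in the picture. A call takes as long as a camera call. They do not tell look-alikes from the thing itself.
- manip.cut_out(target, camera): "mask" (384x512 bool, what is visible of it) and "at" ([column, row] in pixels, amid what is visible of it).
- manip.place_of(target, camera): "at" ([column, row] in pixels: a listed point, or the origin of a listed thing).
The state is a dict: "time_s": time; "qpos": joint angles; "qd": joint speeds; "joint_efforts": joint torques, N m; "eef_pos": TCP position; "ee_rot": TCP orientation; "ft_force": force on the tool from outside, world axes, zero at the start; "wrist_torque": the same for the moment, N m; "opening": opening from 0.0 (shut) to 1.0 (fully open); "finger_force": force on a finger pad.
Only numpy, scipy, OpenCV 4.12 (cv2) and the standard library are available. Lean on these libraries where they do the work, as an engineer would, in place of code of your own. Each camera call takes 0.05 s, during which the arm holds its last target. There are 200 camera calls.

## Working session

There is one attempt and no reset: what is moved stays moved. The work goes in short steps, Python scripts to look and compute and a tool call to move; the robot and the scene stay as the last step left them, time stands still between calls to the robot, and variables do not carry over. Pictures are saved under pics/ and viewed, at most 10 in all, crops included, and the job is handed in when it is done.

Besides the shell and the picture viewer there is one more tool, called after "Emit:" as name([rows], argument=value, ...), one row to a line, values as JSON. carry_out: Moves the arm, as the interface text tells. Scaled input: -1 to 1 covers 250 mm each way for a shift and 1.5 rad each way for a turn. Its arguments: {"type":"object","properties":{"plan":{"type":"array","items":{"type":"array","items":{"type":"number","minimum":-1,"maximum":1}}},"squeeze":{"type":"number"}},"required":["plan"]}

```bash
ls; mkdir -p pics; cat > h.py <<'E'
import numpy as np, cv2
from cell import manip
def ray(cam,px):
    c=manip.calibration(cam);K=np.array(c["K"]);R=cv2.Rodrigues(np.array(c["rvec"],float))[0];t=np.array(c["tvec"],float).ravel()
    d=np.array([(px[0]-K[0,2])/K[0,0],(px[1]-K[1,2])/K[1,1]]);u=d.copy()
    for _ in range(20): u=d/(1+c["k1"]*(u@u))
    return -R.T@t, R.T@np.array([u[0],u[1],1.])
def onz(cam,px,z):
    o,d=ray(cam,px); return o+d*(z-o[2])/d[2]
def proj(cam,P):
    c=manip.calibration(cam);K=np.array(c["K"])
    R=cv2.Rodrigues(np.array(c["rvec"],float))[0]
    p=R@np.array(P,float)+np.array(c["tvec"],float).ravel();u=p[:2]/p[2];u=u*(1+c["k1"]*(u@u))
    return K[:2,:2]@u+K[:2,2]
def tri(pt,ps):
    A=np.zeros((3,3));b=np.zeros(3)
    for cam,px in(("top",pt),("side",ps)):
        o,d=ray(cam,px);d/=np.linalg.norm(d);M=np.eye(3)-np.outer(d,d);A+=M;b+=M@o
    return np.linalg.solve(A,b)
E
python3 - <<'E'
from h import *
np.set_printoptions(precision=3,suppress=True)
ims=[]
for c in("top","side"):
    im=manip.read_camera(c)[...,::-1];cv2.imwrite(f"pics/{c}0.png",im)
    print(c,"cam at",ray(c,(256,192))[0])
    for n,z in(("tray",0),("fruit_top",.026),("corner",0),("tray_home",0),("thermometer",.008),("lens",.008),("base",0),("jar",0),("bowl",0),("bottle",0)):
        for r in manip.place_of(n,c)[:3]: print(n,round(r["conf"],2),np.round(r["at"],1),onz(c,r["at"],z)[:2])
E
```

```text
pics
top cam at [ 0.461 -0.058  1.814]
tray 0.8 [311.2 136.6] [ 0.795 -0.278]
tray 0.72 [249.6 206.5] [ 0.519 -0.046]
tray 0.6 [383.5 258.3] [ 0.329 -0.567]
fruit_top 0.91 [258.5 217.8] [ 0.476 -0.08 ]
fruit_top 0.79 [308.6 145.6] [ 0.755 -0.266]
fruit_top 0.59 [394.1 258.6] [ 0.33  -0.602]
corner 0.63 [188.8 154.5] [0.714 0.193]
thermometer 0.49 [333.3 198.4] [ 0.556 -0.365]
lens 0.81 [332.  196.4] [ 0.564 -0.36 ]
base 0.87 [336.1 195.7] [ 0.567 -0.378]
jar 0.75 [319.  239.5] [ 0.398 -0.314]
bowl 0.85 [150.3 232.1] [0.412 0.334]
bottle 0.7 [120.7 185.8] [0.588 0.457]
side cam at [ 0.193 -1.312  0.788]
tray 0.7 [347. 228.] [ 0.792 -0.265]
tray 0.69 [245.3 204.6] [ 0.509 -0.05 ]
tray 0.68 [226.  323.1] [ 0.333 -0.571]
fruit_top 0.84 [332.9 217.9] [ 0.752 -0.236]
fruit_top 0.8 [228.9 326.6] [ 0.332 -0.608]
fruit_top 0.65 [243.1 203.6] [ 0.493 -0.084]
corner 0.84 [282.9 168.2] [0.722 0.189]
tray_home 0.69 [269.6 178.6] [0.645 0.115]
thermometer 0.67 [288.6 254.5] [ 0.561 -0.361]
lens 0.75 [290.  255.9] [ 0.563 -0.368]
base 0.67 [289.7 260. ] [ 0.559 -0.376]
jar 0.79 [235.2 257.3] [ 0.411 -0.327]
jar 0.68 [200.6 160.1] [0.413 0.335]
jar 0.62 [241.1 204.1] [ 0.495 -0.044]
bowl 0.92 [201.9 161.2] [0.417 0.324]
bowl 0.3 [288.7 253.6] [ 0.566 -0.347]
bottle 0.56 [241.2 144.8] [0.613 0.453]
```

View pics/top0.png

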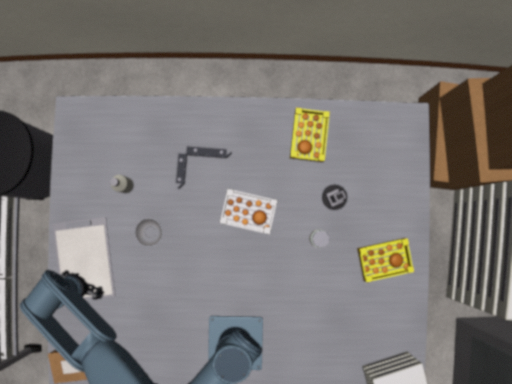

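View pics/side0.png

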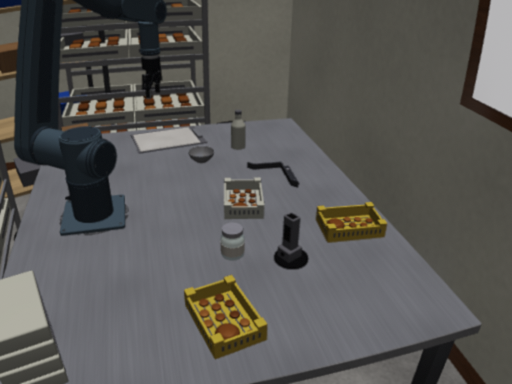

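```bash
cat >> h.py <<'E'
from scipy.optimize import minimize
S=4
def box(x0,x1,y0,y1,z0,z1): return np.array([[x,y,z] for x in(x0,x1) for y in(y0,y1) for z in(z0,z1)],float)
TRAY=[box(-.065,.065,-.095,.095,0,.046)]
CORNER=[box(0,.006,-.15,.006,0,.025),box(-.11,.006,0,.006,0,.025)]
def cyl(r,z0,z1):
    a=np.linspace(0,2*np.pi,40);return np.array([[r*np.cos(t),r*np.sin(t),z] for t in a for z in(z0,z1)])
def render(cam,parts,p):
    m=np.zeros((384*S,512*S),np.uint8);c,s=np.cos(p[2]),np.sin(p[2]);R=np.array([[c,-s,0],[s,c,0],[0,0,1]])
    for b in parts:
        q=np.array([proj(cam,R@v+[p[0],p[1],0]) for v in b])
        h=cv2.convexHull(((q+.5)*S*16).astype(np.int32));cv2.fillConvexPoly(m,h,255,shift=4)
    return cv2.resize(m,(512,384),interpolation=cv2.INTER_AREA)/255.
def fit(parts,masks,p0):
    # masks: dict cam->float mask
    bl={c:cv2.GaussianBlur(m.astype(float),(0,0),1.0) for c,m in masks.items()}
    def f(p): return sum(((cv2.GaussianBlur(render(c,parts,p),(0,0),1.0)-m)**2).sum() for c,m in bl.items())
    best=None
    sim=np.array([p0]*4)+np.vstack([np.zeros(3),np.diag([.02,.02,.2])])
    r=minimize(f,p0,method="Nelder-Mead",options=dict(initial_simplex=sim,xatol=2e-4,fatol=.05,maxiter=150))
    return r.x,r.fun
def pick(n,c,pxy,tol=12):
    for r in manip.cut_out(n,c):
        if np.hypot(*(np.array(r["at"])-pxy))<tol: return r["mask"]
E
python3 - <<'E'
from h import *
np.set_printoptions(precision=4,suppress=True)
for c in("top","side"): manip.read_camera(c)
mt={c:pick("tray",c,np.array(q)) for c,q in(("top",(249,208)),("side",(244,200)))}
mc={c:pick("corner",c,np.array(q),30) for c,q in(("top",(200,160)),("side",(283,168)))}
print({k:(None if v is None else v.sum()) for k,v in list(mt.items())+list(mc.items())})
for nm,P,M,p0 in(("tray",TRAY,mt,[.515,-.048,-.2]),("corner",CORNER,mc,[.715,.19,0])):
    M={k:v for k,v in M.items() if v is not None}
    print(nm,fit(P,M,np.array(p0)))
    for k in M: print("  ",k,fit(P,{k:M[k]},np.array(p0)))
s=manip.observe();print(s["time_s"],s["eef_pos"],s["ee_rot"],s["opening"])
im=cv2.imread("pics/top0.png")[130:250,160:350];cv2.imwrite("pics/c1.png",cv2.resize(im,None,fx=4,fy=4,interpolation=cv2.INTER_CUBIC))
E
```

```text
{'top': np.int64(725), 'side': None}
tray (array([ 0.5028, -0.0383, -0.206 ]), np.float64(15.886885972239298))
   top (array([ 0.5031, -0.0383, -0.1974]), np.float64(7.6388922760108535))
   side (array([ 0.5017, -0.0395, -0.2042]), np.float64(7.070618216657237))Traceback (most recent call last):
  File "<stdin>", line 9, in <module>
  File "h.py", line 39, in fit
    r=minimize(f,p0,method="Nelder-Mead",options=dict(initial_simplex=sim,xatol=2e-4,fatol=.05,maxiter=150))
    res = _minimize_neldermead(fun, x0, args, callback, bounds=bounds,
                               **options)
    fxr = func(xr)
    fx = function(np.copy(x), *(wrapper_args + args))
  File "h.py", line 36, in f
    def f(p): return sum(((cv2.GaussianBlur(render(c,parts,p),(0,0),1.0)-m)**2).sum() for c,m in bl.items())
                     ~~~^^^^^^^^^^^^^^^^^^^^^^^^^^^^^^^^^^^^^^^^^^^^^^^^^^^^^^^^^^^^^^^^^^^^^^^^^^^^^^^^^^^^
  File "h.py", line 36, in <genexpr>
    def f(p): return sum(((cv2.GaussianBlur(render(c,parts,p),(0,0),1.0)-m)**2).sum() for c,m in bl.items())
                                            ~~~~~~^^^^^^^^^^^
  File "h.py", line 30, in render
    q=np.array([proj(cam,R@v+[p[0],p[1],0]) for v in b])
                ~~~~^^^^^^^^^^^^^^^^^^^^^^^
  File "h.py", line 11, in proj
    c=manip.calibration(cam);K=np.array(c["K"])
ValueError: time passes only in moves, steps and waits
```

```bash
sed -i 's/^from cell import manip/from cell import manip\nimport functools\n@functools.lru_cache\ndef cal(c): return manip.calibration(c)/; s/c=manip.calibration(cam)/c=cal(cam)/' h.py
python3 - <<'E'
from h import *
np.set_printoptions(precision=4,suppress=True)
s=manip.observe();print(s["time_s"],s["eef_pos"],s["ee_rot"],s["opening"])
for k in range(2):
  for c in("top","side"):
    im=manip.read_camera(c)
    for r in manip.cut_out("corner",c)[:3]:
        print(c,r["conf"],r["at"],r["mask"].sum())
        if k==0:np.save(f"m_{c}.npy",r["mask"])
    for n in("corner","tray_home"):
        for r in manip.place_of(n,c)[:2]: print(n,round(r["conf"],2),np.round(r["at"],1),onz(c,r["at"],0)[:2])
a=cv2.resize(cv2.imread("pics/top0.png")[135:200,165:245],None,fx=7,fy=7,interpolation=cv2.INTER_CUBIC)
cv2.imwrite("pics/c1.png",a)
for o in range(0):pass
E
```

```text
1.4 [0.2465 0.4917 0.2313] [[-0.8939  0.4482 -0.    ]
 [ 0.4482  0.8939  0.    ]
 [ 0.      0.     -1.    ]] 1.0020673196743666
top 0.91 [192.7, 154.6] 627
corner 0.58 [188.3 154.4] [0.7148 0.1954]
corner 0.45 [251.5 207.8] [ 0.5141 -0.053 ]
side 0.76 [280.8, 165.4] 365
corner 0.84 [278.7 164.9] [0.7151 0.2217]
corner 0.54 [241.8 205.9] [ 0.495  -0.0557]
tray_home 0.78 [269.1 180.1] [0.6395 0.1039]
top 0.56 [195.6, 156.3] 642
corner 0.57 [192.3 157.3] [0.7038 0.1795]
side 0.74 [279.2, 167.2] 368
corner 0.65 [282.9 167.5] [0.7245 0.1953]
tray_home 0.84 [270.7 175.6] [0.6561 0.1382]
```

View pics/c1.png

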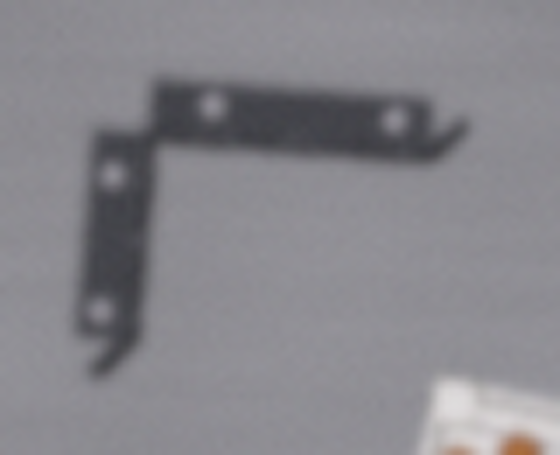

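```bash
cat > corner.py <<'E'
from h import *
np.set_printoptions(precision=4,suppress=True)
g=np.mean([cv2.cvtColor(manip.read_camera("top"),cv2.COLOR_RGB2GRAY).astype(float) for _ in range(4)],0)
def cross(pr):  # dark->light subpixel
    lo,hi=pr[:3].min(),pr[-4:].mean();t=(lo+hi)/2
    for i in range(len(pr)-1):
        if pr[i]<=t<pr[i+1]: j=i+(t-pr[i])/(pr[i+1]-pr[i])
    return j
H=np.array([onz("top",(c,152+cross(g[152:165,c])),0)[:2] for c in range(192,222)])
V=np.array([onz("top",(181+cross(g[r,181:195]),r),0)[:2] for r in range(161,181)])
def line(P):
    for _ in range(3):
        m=P.mean(0);u=np.linalg.svd(P-m)[2][0];n=np.array([-u[1],u[0]]);e=(P-m)@n;P=P[abs(e)<max(2*e.std(),1e-3)]
    return m,u,e.std()
mh,uh,eh=line(H);mv,uv,ev=line(V)
uh*=-np.sign(uh[1]);uv*=-np.sign(uv[0])
print("res",eh,ev)
s=np.linalg.solve(np.c_[uh,-uv],mv-mh);C=mh+uh*s[0]
# uh = -y axis, uv = -x axis
yh=np.arctan2(-(-uh)[0],(-uh)[1]);yv=np.arctan2(-uv[1],-uv[0])
print("corner",C,"yaw",yh,yv)
th=(yh*1.5+yv)/2.5;R=np.array([[np.cos(th),-np.sin(th)],[np.sin(th),np.cos(th)]])
print("home",C+R@[-.065,-.095],th)
for c in("top","side"): manip.read_camera(c)
M={}
for c in("top","side"):
    for n,q in(("tray",(.503,-.04,.03)),("thermometer",(.565,-.37,.06)),("base",(.565,-.37,.0))):
        m=pick(n,c,proj(c,q),14);
        if m is not None: M.setdefault(n,{})[c]=m
TH=[box(-.027,.027,-.025,.025,.008,.042),box(-.015,.015,-.019,.019,.042,.143)]
for n,P,p0 in(("tray",TRAY,[.503,-.04,-.2]),("base",[cyl(.05,0,.008)]+TH,[.565,-.37,0]),("thermometer",TH,[.565,-.37,0.])):
    if n in M: print(n,list(M[n]),*fit(P,M[n],np.array(p0)))
    for c in M.get(n,{}): print("   ",c,M[n][c].sum(),*fit(P,{c:M[n][c]},np.array(p0)))
a=cv2.resize(cv2.imread("pics/top0.png")[170:225,305:365],None,fx=8,fy=8,interpolation=cv2.INTER_CUBIC)
b=cv2.resize(cv2.imread("pics/side0.png")[205:280,260:320],None,fx=5.8667,fy=5.8667,interpolation=cv2.INTER_CUBIC)
cv2.imwrite("pics/th.png",np.hstack([a,b[:440]]))
E
python3 corner.py
```

```text
res 0.00034330435645952174 0.00036098490639804235
corner [0.7115 0.1993] yaw -0.05246301860700973 -0.06918916907980012
home [0.641  0.1083] -0.05915347879612589
tray ['top', 'side'] [ 0.5026 -0.0396 -0.2107] 20.815966209174
    top 1786 [ 0.5023 -0.0391 -0.2067] 1.7519602928976532
    side 1585 [ 0.5031 -0.0397 -0.2168] 17.8479280164265
base ['top', 'side'] [ 0.5638 -0.3691 -0.3637] 880.6394305196449
    top 325 [ 0.5641 -0.3672  0.0428] 200.37070986594844
    side 299 [ 0.5635 -0.3733 -0.3694] 671.9752802593937
thermometer ['top', 'side'] [ 0.5608 -0.3641  0.1538] 42.85517036712052
    top 243 [ 0.5598 -0.3646  0.4573] 0.9036095421442325
    side 810 [ 0.5616 -0.3623  0.0807] 33.0018412649859
```

View pics/th.png

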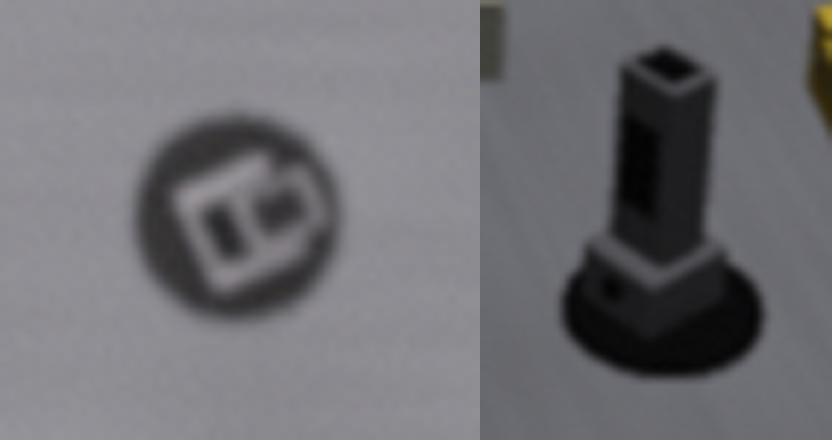

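Emit:
carry_out([
  [1, 0, 0, 0, 0, 0, 0.08],
  [0.6, 0, 0, 0, 0, 0, 0.08],
  [0.5, 0, 0, 0, 0, 0, 0.08],
  [0.5, 0, 0, 0, 0, 0, 0.08],
  [0.5, 0, 0, 0, 0, 0, 0.08],
], squeeze=60)

```text
time_s: 3.22
eef_pos: [0.2465, 0.4917, 0.2313]
ee_rot: [[-0.479, 0.878, 0.0], [0.878, 0.479, 0.0], [0.0, 0.0, -1.0]]
ft_force: [0.0, -0.5, -0.1]
opening: 0.502
finger_force: 0.0
```

Emit:
carry_out([
  [0.5, 0, 0, 0, 0, 0, 0.08],
  [0.5, 0, 0, 0, 0, 0, 0.08],
  [0.5, 0, 0, 0, 0, 0, 0.08],
  [0.5, 0, 0, 0, 0, 0, 0.08],
  [0.5, 0, 0, 0, 0, 0, 0.08],
])

```text
time_s: 3.63
eef_pos: [0.2465, 0.4917, 0.2313]
ee_rot: [[0.1, 0.995, 0.0], [0.995, -0.1, 0.0], [0.0, 0.0, -1.0]]
ft_force: [-0.3, -0.5, 0.1]
opening: 0.497
finger_force: 0.0
```

Emit:
carry_out([
  [0.5, 0, 0, 0, 0, 0, 0.077],
  [0.5, -0.13, 0.085, 0, 0, 0, 0],
  [0.5, -0.13, 0.085, 0, 0, 0, 0],
  [0.5, -0.13, 0.085, 0, 0, 0, 0],
  [0.5, -0.13, 0.085, 0, 0, 0, 0],
])

```text
time_s: 4.05
eef_pos: [0.3027, 0.3455, 0.2313]
ee_rot: [[0.207, 0.978, 0.0], [0.978, -0.207, -0.0], [0.0, 0.0, -1.0]]
ft_force: [0.7, -0.3, -0.1]
opening: 0.501
finger_force: 0.0
```

Emit:
carry_out([
  [0.5, -0.13, 0.085, 0, 0, 0, 0],
  [0.5, -0.13, 0.085, 0, 0, 0, 0],
  [0.5, -0.13, 0.085, 0, 0, 0, 0],
  [0.5, -0.13, 0.085, 0, 0, 0, 0],
  [0.5, -0.13, 0.085, 0, 0, 0, 0],
])

```text
time_s: 4.47
eef_pos: [0.373, 0.1641, 0.2316]
ee_rot: [[0.208, 0.978, 0.001], [0.978, -0.208, 0.0], [0.0, 0.001, -1.0]]
ft_force: [-0.1, 0.7, -1.0]
opening: 0.5
finger_force: 0.0
```

Emit:
carry_out([
  [0.5, -0.13, 0.085, 0, 0, 0, 0],
  [0.5, -0.13, 0.085, 0, 0, 0, 0],
  [0.5, -0.13, 0.085, 0, 0, 0, 0],
  [0.5, -0.13, 0.085, 0, 0, 0, 0],
  [0.5, 0, 0, 0, 0, 0, 0],
])

```text
time_s: 4.88
eef_pos: [0.4316, 0.0148, 0.2316]
ee_rot: [[0.214, 0.977, 0.002], [0.977, -0.214, -0.003], [-0.003, 0.003, -1.0]]
ft_force: [0.6, -0.2, -0.7]
opening: 0.5
finger_force: 0.0
```

Emit:
carry_out([
  [0.5, -0.094, 0.075, 0, 0, 0, 0],
  [0.5, 0, 0, 0.15, 0, 0, 0],
  [0.5, 0, 0, 0.15, 0, 0, 0],
  [0.5, 0, 0, 0.15, 0, 0, 0],
  [0.5, 0, 0, 0.15, 0, 0, 0],
])

```text
time_s: 5.3
eef_pos: [0.4424, -0.0058, 0.0803]
ee_rot: [[0.209, 0.978, 0.002], [0.978, -0.209, -0.0], [0.0, 0.002, -1.0]]
ft_force: [1.4, -0.1, 0.3]
opening: 0.501
finger_force: 0.0
```

```bash
python3 - <<'E'
from h import *
np.set_printoptions(precision=4,suppress=True)
s=manip.observe();print(s["eef_pos"],s["ee_rot"],s["ft_force"])
im=manip.read_camera("side");a=im[150:230,190:300,::-1]
t=manip.read_camera("top")[170:240,200:296,::-1]
cv2.imwrite("pics/d.png",np.vstack([cv2.resize(a,(412,300)),cv2.resize(t,(412,300))]))
E
```

```text
[ 0.4424 -0.0058  0.0803] [[ 0.2085  0.978   0.0016]
 [ 0.978  -0.2085 -0.0003]
 [ 0.      0.0016 -1.    ]] [ 1.3504 -0.1472  0.3042]
```

View pics/d.png

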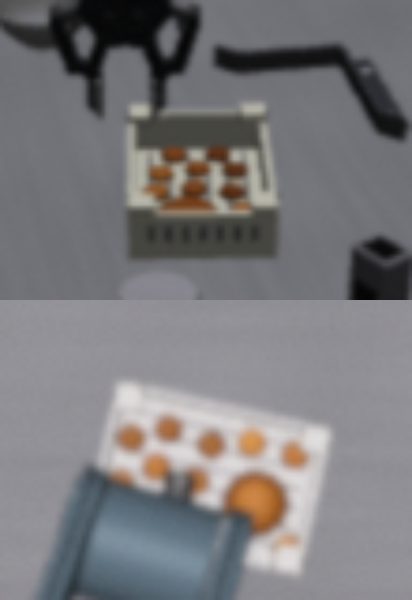

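Emit:
carry_out([
  [0.5, 0, 0.012, 0.08, 0, 0, 0],
  [0.5, 0, 0, 0.08, 0, 0, 0],
  [0.5, 0, 0, 0.06, 0, 0, 0],
  [0.5, 0, 0, 0, 0, 0, 0],
  [0.5, 0, 0, 0, 0, 0, 0],
])

```text
time_s: 5.82
eef_pos: [0.446, -0.0065, 0.0276]
ee_rot: [[0.208, 0.978, 0.001], [0.978, -0.208, -0.0], [-0.0, 0.001, -1.0]]
ft_force: [0.4, -0.4, 0.0]
opening: 0.5
finger_force: 0.0
```

Emit:
carry_out([
  [0.3, 0, 0, 0.018, 0, 0, 0],
  [0, 0, 0, 0, 0, 0, 0],
  [0, 0, 0, 0, 0, 0, 0],
  [0, 0, 0, 0, 0, 0, 0],
  [0, 0, 0, 0, 0, 0, 0],
])

```text
time_s: 6.23
eef_pos: [0.446, -0.0067, 0.023]
ee_rot: [[0.208, 0.978, 0.002], [0.978, -0.208, -0.0], [-0.0, 0.002, -1.0]]
ft_force: [-0.5, 0.7, 6.6]
opening: 0.056
finger_force: 59.9
```

Emit:
carry_out([
  [0, 0, 0, 0, 0, 0, -0.033],
  [0, 0, 0, 0, 0, 0, -0.033],
  [0, 0, 0, 0, 0, 0, -0.034],
  [0, 0.03, 0.024, 0, 0, 0, 0],
  [0, 0.05, 0.042, 0, 0, 0, 0],
])

```text
time_s: 6.65
eef_pos: [0.4609, 0.0104, 0.023]
ee_rot: [[0.061, 0.998, -0.003], [0.998, -0.061, -0.003], [-0.003, -0.003, -1.0]]
ft_force: [-7.3, -9.0, 9.4]
opening: 0.053
finger_force: 61.4
```

Emit:
carry_out([
  [0, 0.055, 0.046, 0, 0, 0, 0],
  [0, 0.055, 0.046, 0, 0, 0, 0],
  [0, 0.055, 0.046, 0, 0, 0, 0],
  [0, 0.055, 0.046, 0, 0, 0, 0],
  [0, 0.055, 0.046, 0, 0, 0, 0],
])

```text
time_s: 7.07
eef_pos: [0.5234, 0.0766, 0.023]
ee_rot: [[0.06, 0.998, -0.003], [0.998, -0.06, -0.002], [-0.002, -0.003, -1.0]]
ft_force: [-8.1, -9.2, 11.8]
opening: 0.054
finger_force: 61.4
```

Emit:
carry_out([
  [0, 0.055, 0.046, 0, 0, 0, 0],
  [0, 0.05, 0.042, 0, 0, 0, 0],
  [0, 0.04, 0.034, 0, 0, 0, 0],
  [0, 0, 0, 0, 0, 0, 0],
  [0, 0, 0, 0, 0, 0, 0],
])

```text
time_s: 7.48
eef_pos: [0.5587, 0.1129, 0.023]
ee_rot: [[0.059, 0.998, 0.004], [0.998, -0.059, 0.001], [0.001, 0.004, -1.0]]
ft_force: [2.6, 5.4, 4.2]
opening: 0.052
finger_force: 60.0
```

```bash
cat > tr.py <<'E'
from h import *
np.set_printoptions(precision=4,suppress=True)
s=manip.observe();print(s["time_s"],s["eef_pos"],s["ee_rot"][:2],s["ft_force"])
for c in("top","side"): manip.read_camera(c)
import sys
p=np.array([float(v) for v in sys.argv[1:4]])
for c in("top","side"):
    m=pick("tray",c,proj(c,(p[0],p[1],.03)),20)
    if m is not None: print(c,m.sum(),*fit(TRAY,{c:m},p))
E
python3 tr.py .626 .093 -.06
```

```text
7.4833 [0.5587 0.1129 0.023 ] [[ 0.059   0.9982  0.0037]
 [ 0.9983 -0.059   0.0012]] [2.6401 5.4469 4.1881]
top 1119 [ 0.6231  0.0856 -0.0783] 587.964920801637
```

Emit:
carry_out([
  [0, 0, 0.016, 0, 0, 0, 0],
  [0, 0, 0.016, 0, 0, 0, 0],
  [0, 0, 0.016, 0, 0, 0, 0],
  [0, 0, 0.01, 0, 0, 0, 0],
])

```text
time_s: 8.02
eef_pos: [0.5622, 0.1127, 0.023]
ee_rot: [[0.059, 0.998, -0.017], [0.998, -0.059, 0.002], [0.001, -0.017, -1.0]]
ft_force: [-26.4, 5.5, 29.2]
opening: 0.055
finger_force: 64.1
```

Emit:
carry_out([
  [0, 0, 0.008, 0, 0, 0, 0],
  [0, 0, 0.008, 0, 0, 0, 0],
])

```text
time_s: 8.18
eef_pos: [0.5674, 0.1121, 0.023]
ee_rot: [[0.059, 0.998, -0.014], [0.998, -0.059, 0.001], [0.001, -0.014, -1.0]]
ft_force: [-24.5, 3.2, 28.7]
opening: 0.055
finger_force: 64.1
```

Emit:
carry_out([
  [0, 0, 0.006, 0, 0, 0, 0],
  [0, 0, 0.0, 0, 0, 0, 0],
])

```text
time_s: 8.35
eef_pos: [0.5695, 0.1118, 0.0229]
ee_rot: [[0.06, 0.998, -0.013], [0.998, -0.06, 0.001], [0.001, -0.013, -1.0]]
ft_force: [-22.6, 4.0, 27.4]
opening: 0.052
finger_force: 63.7
```

```bash
python3 - <<'E'
from h import *
s=manip.observe();print(s["eef_pos"],s["ft_force"],s["wrist_torque"])
a=manip.read_camera("side")[130:220,220:325,::-1]
t=manip.read_camera("top")[130:205,165:265,::-1]
cv2.imwrite("pics/e.png",np.hstack([cv2.resize(a,(400,343),interpolation=2),cv2.resize(t,(400,300),interpolation=2)[:300]]if 0 else [cv2.resize(a,(390,334),interpolation=2)[:300],cv2.resize(t,(400,300),interpolation=2)]))
E
```

```text
[0.5694989  0.11182071 0.02294073] [-22.60687935   4.01306753  27.35429857] [ 0.51690084  3.25909204 -0.34473604]
```

View pics/e.png

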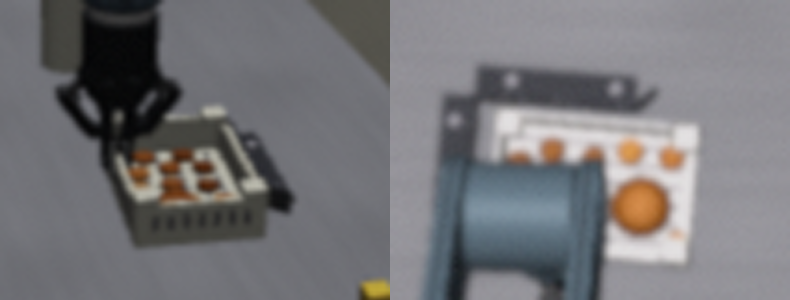

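Emit:
carry_out([
  [0, 0, 0, -0.004, 0, 0, 0],
  [0, 0, 0, 0, 0, 0, 0],
])

```text
time_s: 8.62
eef_pos: [0.5726, 0.111, 0.023]
ee_rot: [[0.059, 0.998, -0.007], [0.998, -0.059, 0.0], [-0.0, -0.007, -1.0]]
ft_force: [-11.3, 0.7, 11.8]
opening: 0.054
finger_force: 61.1
```

Emit:
carry_out([
  [0, 0, 0, -0.004, 0, 0, 0],
  [0, 0, 0, 0, 0, 0, 0],
  [0, 0, 0, 0, 0, 0, 0],
])

```text
time_s: 8.87
eef_pos: [0.5743, 0.1106, 0.023]
ee_rot: [[0.06, 0.998, -0.005], [0.998, -0.06, 0.0], [-0.0, -0.005, -1.0]]
ft_force: [-5.7, 0.9, 0.4]
opening: 0.058
finger_force: 59.4
```

Emit:
carry_out([
  [0, 0.014, 0.006, 0, 0, 0, 0],
  [0, 0.014, 0.006, 0, 0, 0, 0],
  [0, 0.014, 0, 0, 0, 0, 0],
  [0, 0.014, 0, 0, 0, 0, 0],
  [0, 0, 0, 0, 0, 0, 0],
])

```text
time_s: 9.28
eef_pos: [0.5809, 0.1252, 0.0234]
ee_rot: [[0.059, 0.998, 0.0], [0.998, -0.059, 0.0], [0.0, 0.0, -1.0]]
ft_force: [-1.1, -0.8, -5.3]
opening: 0.056
finger_force: 58.7
```

Emit:
carry_out([
  [0, 0.01, 0.008, 0, 0, 0, 0],
  [0, 0.01, 0, 0, 0, 0, 0],
  [0, 0, 0, 0, 0, 0, 0],
])

```text
time_s: 9.53
eef_pos: [0.582, 0.1293, 0.0233]
ee_rot: [[0.059, 0.998, -0.003], [0.998, -0.059, -0.001], [-0.001, -0.003, -1.0]]
ft_force: [-5.0, -3.3, -4.6]
opening: 0.056
finger_force: 59.2
```

Emit:
carry_out([
  [0, 0, 0.01, 0.001, 0, 0, 0],
  [0, 0, 0.01, 0, 0, 0, 0],
  [0, 0, 0, 0, 0, 0, 0],
])

```text
time_s: 9.78
eef_pos: [0.582, 0.1292, 0.023]
ee_rot: [[0.059, 0.998, -0.013], [0.998, -0.059, -0.001], [-0.001, -0.013, -1.0]]
ft_force: [-18.2, -3.9, 9.8]
opening: 0.057
finger_force: 61.2
```

Emit:
carry_out([
  [0, 0.01, 0.0, 0, 0, 0, 0],
  [0, 0.01, 0, 0, 0, 0, 0],
  [0, 0, 0, 0, 0, 0, 0],
])

```text
time_s: 10.03
eef_pos: [0.5815, 0.1305, 0.023]
ee_rot: [[0.058, 0.998, -0.014], [0.998, -0.058, -0.007], [-0.007, -0.014, -1.0]]
ft_force: [-21.1, -18.6, 12.3]
opening: 0.056
finger_force: 62.7
```

Emit:
carry_out([
  [0, 0.0, -0.01, 0, 0, 0, 0],
  [0, 0.008, 0, 0, 0, 0, 0],
  [0, 0, 0, 0, 0, 0, 0],
])

```text
time_s: 10.28
eef_pos: [0.581, 0.1329, 0.0231]
ee_rot: [[0.059, 0.998, -0.011], [0.998, -0.06, -0.005], [-0.006, -0.01, -1.0]]
ft_force: [-15.5, -17.1, 7.0]
opening: 0.055
finger_force: 63.6
```

```bash
python3 tr.py .641 .106 -.06
```

```text
10.2833 [0.581  0.1329 0.0231] [[ 0.0595  0.9982 -0.0107]
 [ 0.9982 -0.0595 -0.0053]] [-15.515  -17.0954   6.9862]
top 1134 [ 0.6424  0.1039 -0.0932] 588.8290766263721
side 1151 [ 0.6455  0.1    -0.1751] 109.79745794720327
```

Emit:
carry_out([
  [0, 0.006, -0.004, 0, 0, 0, 0],
  [0, 0.006, 0, 0, 0, 0, 0],
  [0, 0, 0, 0, 0, 0, 0],
])

```text
time_s: 10.73
eef_pos: [0.5813, 0.1352, 0.0231]
ee_rot: [[0.059, 0.998, -0.009], [0.998, -0.059, -0.006], [-0.007, -0.008, -1.0]]
ft_force: [-12.6, -19.4, 3.7]
opening: 0.059
finger_force: 62.2
```

Emit:
carry_out([
  [0, 0.008, 0, 0, 0, 0, 0],
  [0, 0, 0, 0, 0, 0, 0],
  [0, 0, 0, 0, 0, 0, 0],
])

```text
time_s: 10.98
eef_pos: [0.5813, 0.1353, 0.023]
ee_rot: [[0.059, 0.998, -0.009], [0.998, -0.059, -0.009], [-0.009, -0.009, -1.0]]
ft_force: [-13.7, -26.4, 6.0]
opening: 0.059
finger_force: 62.4
```

Emit:
carry_out([
  [0, -0.012, -0.006, 0, 0, 0, 0],
  [0, 0, 0, 0, 0, 0, 0],
  [0.3, 0, 0, 0, 0, 0, 0],
  [0.4, 0, 0, 0, 0, 0, 0],
  [0.4, 0, 0, 0, 0, 0, 0],
])

```text
time_s: 11.4
eef_pos: [0.5849, 0.139, 0.0244]
ee_rot: [[0.059, 0.998, 0.003], [0.998, -0.059, 0.001], [0.001, 0.003, -1.0]]
ft_force: [-1.0, 0.9, 0.6]
opening: 0.396
finger_force: 0.0
```

Emit:
carry_out([
  [0.4, 0, 0, -0.08, 0, 0, 0],
  [0.4, 0, 0, -0.14, 0, 0, 0],
  [0.4, 0, 0, -0.16, 0, 0, 0],
  [0.4, 0, 0, -0.16, 0, 0, 0],
  [0.6, 0, 0, -0.16, 0, 0, 0],
])

```text
time_s: 11.82
eef_pos: [0.5838, 0.1394, 0.201]
ee_rot: [[0.058, 0.998, 0.001], [0.998, -0.058, 0.001], [0.001, 0.001, -1.0]]
ft_force: [0.7, -0.2, 0.7]
opening: 0.526
finger_force: 0.0
```

Emit:
carry_out([
  [0.8, -0.16, -0.04, 0, 0, 0, 0],
  [1, -0.16, -0.04, 0, 0, 0, 0],
  [1, -0.16, -0.04, 0, 0, 0, 0],
  [1, -0.16, -0.04, 0, 0, 0, 0],
  [1, -0.16, -0.04, 0, 0, 0, 0],
])

```text
time_s: 12.23
eef_pos: [0.5218, -0.059, 0.1995]
ee_rot: [[0.057, 0.998, 0.003], [0.998, -0.057, -0.0], [-0.0, 0.003, -1.0]]
ft_force: [1.4, -0.9, -0.3]
opening: 0.999
finger_force: 0.0
```

```bash
python3 tr.py .641 .106 -.06; python3 - <<'E'
from h import *
a=manip.read_camera("side")[130:220,220:325,::-1]
t=manip.read_camera("top")[130:205,165:265,::-1]
cv2.imwrite("pics/f.png",np.hstack([cv2.resize(a,(390,334),interpolation=2)[:300],cv2.resize(t,(400,300),interpolation=2)]))
E
```

```text
12.2333 [ 0.5218 -0.059   0.1995] [[ 0.0575  0.9983  0.0027]
 [ 0.9983 -0.0575 -0.0004]] [ 1.4403 -0.915  -0.2702]
top 1775 [ 0.642   0.1111 -0.0647] 15.120625879809193
side 1349 [ 0.6427  0.1125 -0.0606] 12.691303439058162
```

View pics/f.png

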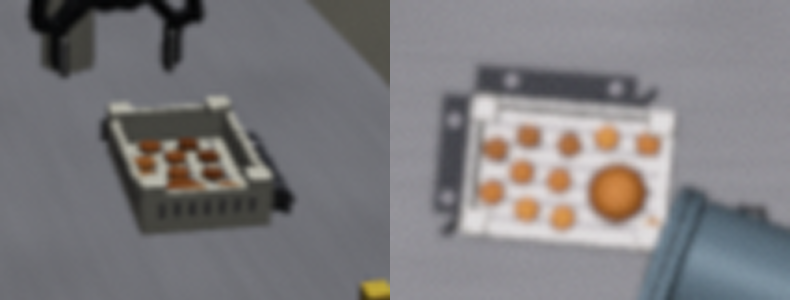

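```bash
cat > th.py <<'E'
from h import *
np.set_printoptions(precision=4,suppress=True)
TH=[box(-.027,.027,-.025,.025,.008,.042),box(-.015,.015,-.019,.019,.042,.143)]
M={}
for c in("top","side"):
    manip.read_camera(c)
    m=pick("thermometer",c,proj(c,(.562,-.366,.06)),14)
    if m is not None:M[c]=m
for y in(.457,.457-np.pi/2): print(y,list(M),*fit(TH,M,np.array([.562,-.366,y])),*[f"{c} {fit(TH,{c:M[c]},np.array([.562,-.366,y]))}" for c in M])
g=cv2.cvtColor(cv2.imread("pics/top0.png"),cv2.COLOR_BGR2GRAY).astype(float)
bg=np.median(g[170:225,305:365]);print("bg",bg,g[197,323:330])
w=((g<(bg+55)/2)*255).astype(np.uint8);w[:,:315]=0;w[:,355:]=0;w[:178]=0;w[218:]=0
cn=max(cv2.findContours(w,0,1)[0],key=cv2.contourArea);e=cv2.fitEllipse(cv2.convexHull(cn));print("ellipse",e,onz("top",e[0],.006))
for c in("top","side"):
    for r in manip.place_of("base",c)[:1]: print(c,r["conf"],onz(c,r["at"],0))
s=manip.observe();print(s["eef_pos"],s["qpos"])
E
python3 th.py
```

```text
0.457 ['top', 'side'] [ 0.5604 -0.3646  0.4717] 34.84576024212398 top (array([ 0.56  , -0.3663,  0.4655]), np.float64(5.405008262352302)) side (array([ 0.5618, -0.3613,  0.7604]), np.float64(20.988464382695682))
-1.1137963267948965 ['top', 'side'] [ 0.5604 -0.364  -0.9077] 43.22282900497159 top (array([ 0.5612, -0.3674, -1.0662]), np.float64(6.856810326934951)) side (array([ 0.5609, -0.3618, -1.0163]), np.float64(29.210557378172084))
bg 142.0 [ 58.  54.  53.  62.  88. 115. 116.]
ellipse ((334.07525634765625, 196.87144470214844), (25.06463623046875, 25.246042251586914), 157.22622680664062) [ 0.5623 -0.3687  0.006 ]
top 0.7 [ 0.5722 -0.3712  0.    ]
side 0.74 [ 0.5587 -0.3734  0.    ]
[ 0.522  -0.0571  0.1984] [-0.3217  0.2392  1.6441  0.0001  1.2585 -0.2641]
```

Emit:
carry_out([
  [1, 0, 0, 0, 0, 0, -0.07],
  [1, 0, 0, 0, 0, 0, -0.07],
  [1, 0, 0, 0, 0, 0, -0.07],
  [1, 0, 0, 0, 0, 0, -0.07],
  [1, 0, 0, 0, 0, 0, -0.066],
])

```text
time_s: 13.25
eef_pos: [0.5219, -0.0577, 0.1985]
ee_rot: [[-0.449, 0.894, -0.0], [0.894, 0.449, 0.0], [0.0, -0.0, -1.0]]
ft_force: [0.7, 0.6, 0.2]
opening: 0.996
finger_force: 0.0
```

Emit:
carry_out([
  [1, -0.147, -0.051, 0, 0, 0, 0],
  [1, -0.147, -0.051, 0, 0, 0, 0],
  [1, -0.147, -0.051, 0, 0, 0, 0],
  [1, -0.147, -0.051, 0, 0, 0, 0],
  [1, -0.147, -0.051, 0, 0, 0, 0],
])

```text
time_s: 13.67
eef_pos: [0.5465, -0.2523, 0.1986]
ee_rot: [[-0.445, 0.896, 0.0], [0.896, 0.445, 0.0], [-0.0, 0.0, -1.0]]
ft_force: [1.0, 0.3, 0.1]
opening: 1.0
finger_force: 0.0
```

Emit:
carry_out([
  [1, -0.147, -0.051, 0, 0, 0, 0],
  [1, -0.147, -0.051, 0, 0, 0, 0],
  [1, -0.147, -0.051, 0, 0, 0, 0],
  [1, 0, 0, 0, 0, 0, 0],
  [1, 0, 0, 0, 0, 0, 0],
])

```text
time_s: 14.08
eef_pos: [0.5606, -0.3687, 0.1973]
ee_rot: [[-0.441, 0.897, -0.001], [0.897, 0.441, 0.001], [0.001, -0.0, -1.0]]
ft_force: [0.3, 0.1, -0.2]
opening: 1.001
finger_force: 0.0
```

Emit:
carry_out([
  [1, 0.01, 0.005, 0.04, 0, 0, 0],
  [1, 0, 0, 0.08, 0, 0, 0],
  [1, 0, 0, 0.1, 0, 0, 0],
  [1, 0, 0, 0.1, 0, 0, 0],
  [1, 0, 0, 0.049, 0, 0, 0],
])

```text
time_s: 14.5
eef_pos: [0.5596, -0.3603, 0.1027]
ee_rot: [[-0.446, 0.895, -0.004], [0.895, 0.446, 0.004], [0.005, -0.002, -1.0]]
ft_force: [-1.4, 0.9, -0.3]
opening: 0.999
finger_force: 0.0
```

Emit:
carry_out([
  [0.5, 0, 0, 0, 0, 0, 0],
  [0, 0, 0, 0, 0, 0, 0],
  [0, 0, 0, 0, 0, 0, 0],
  [0, 0, 0, 0, 0, 0, 0],
  [0, 0, 0, 0, 0, 0, 0],
], squeeze=50)

```text
time_s: 14.92
eef_pos: [0.5617, -0.3649, 0.1085]
ee_rot: [[-0.444, 0.896, 0.003], [0.896, 0.444, -0.003], [-0.004, 0.001, -1.0]]
ft_force: [-0.4, -1.7, -0.6]
opening: 0.343
finger_force: 49.7
```

Emit:
carry_out([
  [0, 0, 0, -0.04, 0, 0, 0],
  [0, 0, 0, -0.09, 0, 0, 0],
  [0, 0, 0, -0.12, 0, 0, 0],
  [0, 0, 0, -0.1, 0, 0, 0],
  [0, 0, 0, -0.05, 0, 0, 0],
])

```text
time_s: 15.33
eef_pos: [0.5618, -0.3652, 0.2114]
ee_rot: [[-0.443, 0.896, 0.004], [0.896, 0.443, -0.004], [-0.006, 0.002, -1.0]]
ft_force: [0.9, -1.3, -1.6]
opening: 0.344
finger_force: 49.8
```

Emit:
carry_out([
  [0, 0.05, 0.035, 0, 0, 0, 0],
  [0, 0.1, 0.07, 0, 0, 0, 0],
  [0, 0.1, 0.07, 0, 0, 0, 0],
  [0, 0.1, 0.07, 0, 0, 0, 0],
  [0, 0.1, 0.07, 0, 0, 0, 0],
])

```text
time_s: 15.75
eef_pos: [0.5808, -0.226, 0.2056]
ee_rot: [[-0.443, 0.897, -0.001], [0.897, 0.443, 0.001], [0.002, -0.001, -1.0]]
ft_force: [0.8, 0.6, -2.6]
opening: 0.342
finger_force: 49.7
```

Emit:
carry_out([
  [0, 0.1, 0.07, 0, 0, 0, 0],
  [0, 0.1, 0.07, 0, 0, 0, 0],
  [0, 0.1, 0.07, 0, 0, 0, 0],
  [0, 0.1, 0.07, 0, 0, 0, 0],
  [0, 0.1, 0.07, 0, 0, 0, 0],
])

```text
time_s: 16.17
eef_pos: [0.6036, -0.075, 0.2058]
ee_rot: [[-0.444, 0.896, -0.001], [0.896, 0.444, 0.001], [0.001, -0.001, -1.0]]
ft_force: [0.3, -0.2, -1.6]
opening: 0.34
finger_force: 49.7
```

Emit:
carry_out([
  [0, 0.1, 0.07, 0, 0, 0, 0],
  [0, 0.1, 0.07, 0, 0, 0, 0],
  [0, 0.1, 0.07, 0, 0, 0, 0],
  [0, 0.1, 0.07, 0, 0, 0, 0],
  [0, 0.05, 0.035, 0, 0, 0, 0],
])

```text
time_s: 16.58
eef_pos: [0.6241, 0.0627, 0.2058]
ee_rot: [[-0.446, 0.895, -0.001], [0.895, 0.446, 0.002], [0.002, -0.0, -1.0]]
ft_force: [0.4, 0.2, -2.0]
opening: 0.347
finger_force: 49.8
```

Emit:
carry_out([
  [0, 0, 0, 0, 0, 0, 0],
  [0, 0, 0, 0, 0, 0, 0],
  [0, 0, 0, 0, 0, 0, 0],
])

```text
time_s: 16.83
eef_pos: [0.6247, 0.0575, 0.206]
ee_rot: [[-0.443, 0.896, -0.001], [0.896, 0.443, -0.001], [-0.0, -0.001, -1.0]]
ft_force: [-0.9, -1.5, -0.8]
opening: 0.345
finger_force: 49.7
```

```bash
cat > chk.py <<'E'
from h import *
np.set_printoptions(precision=4,suppress=True)
s=manip.observe();print(s["time_s"],s["eef_pos"],s["ee_rot"])
for c in("top","side"):
    manip.read_camera(c)
    for n,q in(("fruit_top",(.627,.067,.026)),("lens",(.627,.067,.106))):
        for r in manip.place_of(n,c):
            d=np.array(r["at"])-proj(c,q)
            if np.hypot(*d)<12: print(c,n,r["conf"],d,onz(c,r["at"],q[2]));break
    m=pick("tray",c,proj(c,(.642,.111,.03)),14)
    if m is not None: print(c,m.sum(),*fit(TRAY,{c:m},np.array([.642,.111,-.062])))
im=manip.read_camera("side")[110:210,215:325,::-1];cv2.imwrite("pics/g.png",cv2.resize(im,None,fx=5,fy=5,interpolation=2))
E
python3 chk.py
```

```text
16.8333 [0.6247 0.0575 0.206 ] [[-0.4434  0.8963 -0.0009]
 [ 0.8963  0.4434 -0.0007]
 [-0.0002 -0.0012 -1.    ]]
top fruit_top 0.63 [-3.0193 -0.3666] [0.6282 0.0785 0.026 ]
top 391 [ 0.5821  0.0916 -0.3217] 1251.1858933781878
side fruit_top 0.8 [-0.3296 -1.7187] [0.6297 0.0804 0.026 ]
side lens 0.81 [-1.8941 -1.5373] [0.624 0.081 0.106]
side 1201 [ 0.6423  0.1084 -0.0779] 74.72553875388338
```

View pics/g.png

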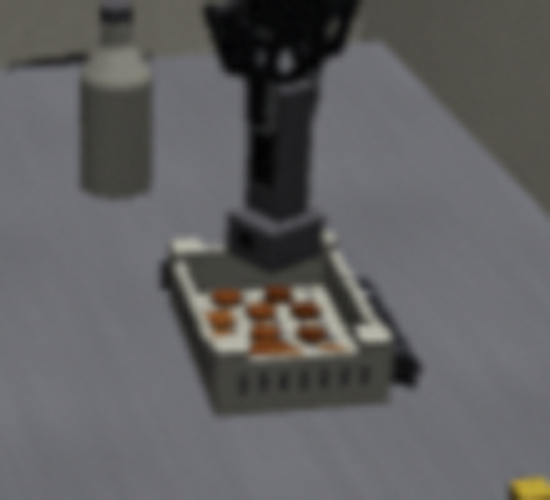

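```bash
python3 - <<'E'
from h import *
im=cv2.imread("pics/f.png")[:,390:].astype(int)
m=(im[...,2]-im[...,0]>60).astype(np.uint8);n,l,st,ce=cv2.connectedComponentsWithStats(m)
i=1+st[1:,4].argmax();c=ce[i];print(st[i],c)
px=((c+.5)/4-.5)+[165,130];print(px,onz("top",px,.012),onz("top",px,.02))
E
```

```text
[ 200  166   54   53 2206] [226.55530372 192.08703536]
[221.26382593 177.64675884] [0.62614452 0.06470088 0.012     ] [0.62541216 0.06415439 0.02      ]
```

Emit:
carry_out([
  [0, 0.013, 0.01, 0, 0, 0, 0],
  [0, 0.013, 0.01, 0, 0, 0, 0],
  [0, 0, 0, 0, 0, 0, 0],
  [0, 0, 0, 0, 0, 0, 0],
  [0, 0, 0, 0, 0, 0, 0],
])

```text
time_s: 17.7
eef_pos: [0.6267, 0.0665, 0.2063]
ee_rot: [[-0.444, 0.896, -0.0], [0.896, 0.444, -0.0], [-0.0, -0.0, -1.0]]
ft_force: [-0.9, -0.4, -1.1]
opening: 0.344
finger_force: 49.7
```

Emit:
carry_out([
  [0, 0, 0, 0, 0, 0, 0],
  [0, 0, 0, 0, 0, 0, 0],
  [0, 0, 0, 0, 0, 0, 0],
  [0, 0, 0, 0, 0, 0, 0],
  [0, 0, 0, 0, 0, 0, 0],
])

```text
time_s: 18.12
eef_pos: [0.6267, 0.0662, 0.2063]
ee_rot: [[-0.443, 0.896, -0.0], [0.896, 0.443, -0.0], [-0.0, -0.0, -1.0]]
ft_force: [-0.4, -0.4, -1.2]
opening: 0.343
finger_force: 49.7
```

Emit:
carry_out([
  [0, 0, 0, 0, 0, 0, 0],
  [0, 0, 0, 0, 0, 0, 0],
  [0, 0, 0, 0, 0, 0, 0],
  [0, 0, 0, 0, 0, 0, 0],
  [0, 0, 0, 0, 0, 0, 0],
])

```text
time_s: 18.53
eef_pos: [0.6268, 0.0662, 0.2063]
ee_rot: [[-0.444, 0.896, 0.0], [0.896, 0.444, -0.0], [-0.0, 0.0, -1.0]]
ft_force: [1.4, 0.4, -1.4]
opening: 0.344
finger_force: 49.7
```

Emit:
carry_out([
  [0, 0, 0, 0, 0, 0, 0],
  [0, 0, 0, 0, 0, 0, 0],
  [0, 0, 0, 0, 0, 0, 0],
  [0, 0, 0, 0, 0, 0, 0],
  [0, 0, 0, 0, 0, 0, 0],
])

```text
time_s: 18.95
eef_pos: [0.6268, 0.0663, 0.2063]
ee_rot: [[-0.444, 0.896, -0.0], [0.896, 0.444, -0.0], [-0.0, -0.0, -1.0]]
ft_force: [-0.5, 0.3, -1.3]
opening: 0.343
finger_force: 49.7
```

Emit:
carry_out([
  [0, 0, 0, 0, 0, 0, 0],
  [0, 0, 0, 0, 0, 0, 0],
  [0, 0, 0, 0, 0, 0, 0],
  [0, 0, 0, 0, 0, 0, 0],
  [0, 0, 0, 0, 0, 0, 0],
])

```text
time_s: 19.37
eef_pos: [0.6268, 0.0662, 0.2063]
ee_rot: [[-0.443, 0.896, 0.0], [0.896, 0.443, 0.0], [-0.0, 0.0, -1.0]]
ft_force: [-0.8, 0.3, -2.4]
opening: 0.344
finger_force: 49.7
```

Emit:
carry_out([
  [0, 0, 0, 0, 0, 0, 0],
  [0, 0, 0, 0, 0, 0, 0],
  [0, 0, 0, 0, 0, 0, 0],
  [0, 0, 0, 0, 0, 0, 0],
  [0, 0, 0, 0, 0, 0, 0],
])

```text
time_s: 19.78
eef_pos: [0.6267, 0.0663, 0.2063]
ee_rot: [[-0.444, 0.896, -0.0], [0.896, 0.444, 0.0], [0.0, -0.0, -1.0]]
ft_force: [0.8, -0.4, -2.5]
opening: 0.344
finger_force: 49.7
```

```bash
python3 - <<'E'
from h import *
np.set_printoptions(precision=4,suppress=True)
s=manip.observe();p=s["eef_pos"];print(p)
TH=[box(-.027,.027,-.025,.025,.1055,.1395),box(-.015,.015,-.019,.019,.1395,.215)]
manip.read_camera("side")
for r in manip.cut_out("thermometer","side")[:2]:
    print(r["conf"],r["at"],r["mask"].sum(),proj("side",(p[0],p[1],.15)))
    if r["conf"]>.3: print(*fit(TH,{"side":r["mask"]},np.array([p[0],p[1],.46])))
for r in manip.place_of("lens","side")[:2]: print("lens",r["conf"],r["at"],proj("side",(p[0],p[1],.1055)))
E
```

```text
[0.6267 0.0663 0.2063]
0.6 [270.5, 146.3] 476 [270.1163 148.1669]
[0.6297 0.0757 0.0503] 50.022241889434724
0.3 [201.8, 153.9] 341 [270.1163 148.1669]
lens 0.75 [268.1, 156.4] [269.678  159.4537]
```

```bash
python3 - <<'E'
from h import *
im=manip.read_camera("side")[:,:,::-1]
s=manip.observe();p=np.array(s["eef_pos"])
x0,y0,f=225,105,7
a=cv2.resize(im[y0:y0+85,x0:x0+90],None,fx=f,fy=f,interpolation=2)
def draw(b,pose,col):
    c,q=np.cos(pose[2]),np.sin(pose[2]);R=np.array([[c,-q,0],[q,c,0],[0,0,1]])
    P=[proj("side",R@v+[pose[0],pose[1],0]) for v in b]
    for i in range(8):
        for j in range(i):
            if bin(i^j).count("1")==1: cv2.line(a,*[tuple(((P[k]-[x0,y0]+.5)*f).astype(int).tolist()) for k in(i,j)],col,1)
for b in (box(-.027,.027,-.025,.025,.106,.14),box(-.015,.015,-.019,.019,.14,.241)): draw(b,(p[0],p[1],.46),(0,255,0))
draw(TRAY[0],(.642,.11,-.062),(255,255,0))
cv2.imwrite("pics/k.png",a)
E
```

```text
(no output)
```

View pics/k.png

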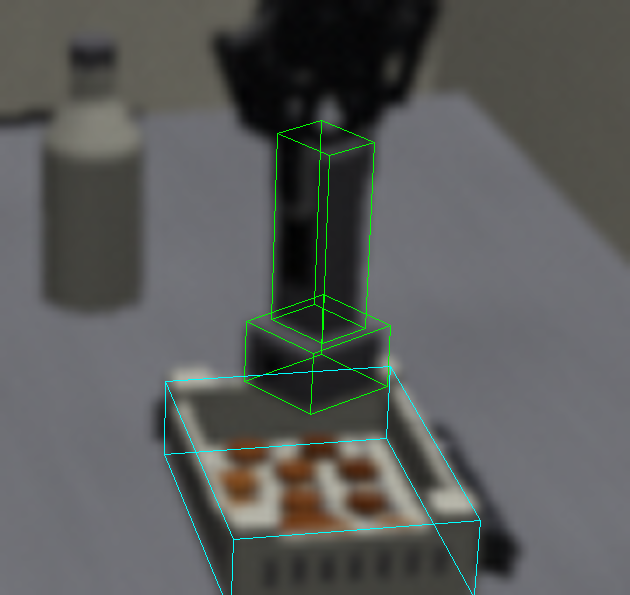

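Emit:
carry_out([
  [0, -0.05, -0.035, 0, 0, 0, 0],
  [0, -0.1, -0.07, 0, 0, 0, 0],
  [0, -0.1, -0.07, 0, 0, 0, 0],
  [0, -0.1, -0.07, 0, 0, 0, 0],
  [0, -0.1, -0.07, 0, 0, 0, 0],
])

```text
time_s: 20.4
eef_pos: [0.6055, -0.0713, 0.2064]
ee_rot: [[-0.444, 0.896, 0.0], [0.896, 0.444, -0.0], [-0.0, -0.0, -1.0]]
ft_force: [0.1, -0.2, -2.1]
opening: 0.34
finger_force: 49.7
```

Emit:
carry_out([
  [0, -0.1, -0.07, 0, 0, 0, 0],
  [0, -0.1, -0.07, 0, 0, 0, 0],
  [0, -0.1, -0.07, 0, 0, 0, 0],
  [0, -0.1, -0.07, 0, 0, 0, 0],
  [0, -0.1, -0.07, 0, 0, 0, 0],
])

```text
time_s: 20.82
eef_pos: [0.5822, -0.2225, 0.2064]
ee_rot: [[-0.443, 0.896, 0.0], [0.896, 0.443, -0.0], [-0.0, -0.0, -1.0]]
ft_force: [0.7, -0.1, -2.1]
opening: 0.346
finger_force: 49.7
```

Emit:
carry_out([
  [0, -0.1, -0.07, 0, 0, 0, 0],
  [0, -0.1, -0.07, 0, 0, 0, 0],
  [0, -0.1, -0.07, 0, 0, 0, 0],
  [0, -0.08, -0.055, 0, 0, 0, 0],
  [0, -0.05, -0.035, 0, 0, 0, 0],
])

```text
time_s: 21.23
eef_pos: [0.5622, -0.3536, 0.2061]
ee_rot: [[-0.441, 0.897, -0.0], [0.897, 0.441, -0.001], [-0.001, -0.001, -1.0]]
ft_force: [0.1, -0.0, -2.0]
opening: 0.345
finger_force: 49.7
```

Emit:
carry_out([
  [0, 0, 0, 0, 0, 0, 0],
  [0, 0, 0, 0, 0, 0, 0],
  [0, 0, 0, 0, 0, 0, 0],
])

```text
time_s: 21.48
eef_pos: [0.5635, -0.349, 0.2062]
ee_rot: [[-0.444, 0.896, -0.0], [0.896, 0.444, 0.001], [0.001, 0.0, -1.0]]
ft_force: [-0.3, 1.1, -2.5]
opening: 0.344
finger_force: 49.8
```

Emit:
carry_out([
  [0, -0.031, -0.019, 0, 0, 0, 0],
  [0, -0.031, -0.018, 0, 0, 0, 0],
  [0, 0, 0, 0.06, 0, 0, 0],
  [0, 0, 0, 0.1, 0, 0, 0],
  [0, 0, 0, 0.1, 0, 0, 0],
])

```text
time_s: 21.9
eef_pos: [0.563, -0.3688, 0.142]
ee_rot: [[-0.444, 0.896, 0.003], [0.896, 0.444, -0.003], [-0.004, 0.001, -1.0]]
ft_force: [0.7, 0.3, -2.4]
opening: 0.345
finger_force: 49.8
```

Emit:
carry_out([
  [0, 0, 0, 0.06, 0, 0, 0],
  [0, 0, 0, 0.03, 0, 0, 0],
  [0, 0, 0, 0, 0, 0, 0],
  [0, 0, 0, 0, 0, 0, 0],
  [0, 0, 0, 0, 0, 0, 0],
])

```text
time_s: 22.32
eef_pos: [0.563, -0.3687, 0.1205]
ee_rot: [[-0.444, 0.896, 0.002], [0.896, 0.444, -0.002], [-0.003, 0.001, -1.0]]
ft_force: [-0.3, 0.6, -1.5]
opening: 0.344
finger_force: 49.7
```

Position fine (within 2 mm of base centre); lower until contact.

Emit:
carry_out([
  [0, 0, 0, 0.02, 0, 0, 0],
  [0, 0, 0, 0.016, 0, 0, 0],
  [0, 0, 0, 0.01, 0, 0, 0],
  [0, 0, 0, 0, 0, 0, 0],
  [0, 0, 0, 0, 0, 0, 0],
])

```text
time_s: 22.73
eef_pos: [0.5624, -0.3683, 0.1084]
ee_rot: [[-0.444, 0.896, 0.001], [0.896, 0.444, -0.001], [-0.002, 0.001, -1.0]]
ft_force: [-1.8, 0.9, 4.4]
opening: 0.344
finger_force: 50.5
```

Emit:
carry_out([
  [0, 0, 0, 0.003, 0, 0, 0],
  [0, 0, 0, 0, 0, 0, 0],
])

```text
time_s: 22.9
eef_pos: [0.5625, -0.3684, 0.1084]
ee_rot: [[-0.444, 0.896, 0.001], [0.896, 0.444, -0.002], [-0.002, 0.001, -1.0]]
ft_force: [-2.3, 2.1, 8.4]
opening: 0.341
finger_force: 51.1
```

Contact at the same height as at the grasp; release and withdraw straight up.

Emit:
carry_out([
  [0.6, 0, 0, 0, 0, 0, 0],
  [1, 0, 0, 0, 0, 0, 0],
  [1, 0, 0, 0, 0, 0, 0],
  [1, 0, 0, 0, 0, 0, 0],
  [1, 0, 0, 0, 0, 0, 0],
])

```text
time_s: 23.32
eef_pos: [0.562, -0.3678, 0.1062]
ee_rot: [[-0.444, 0.896, -0.0], [0.896, 0.444, 0.0], [0.001, -0.0, -1.0]]
ft_force: [0.1, 0.1, -0.3]
opening: 0.996
finger_force: 0.0
```

Emit:
carry_out([
  [1, 0, 0, -0.06, 0, 0, 0],
  [1, 0, 0, -0.1, 0, 0, 0],
  [1, 0, 0, -0.14, 0, 0, 0],
  [1, 0, 0, -0.14, 0, 0, 0],
  [1, 0, 0, -0.14, 0, 0, 0],
])

```text
time_s: 23.73
eef_pos: [0.5618, -0.3677, 0.2526]
ee_rot: [[-0.443, 0.896, -0.001], [0.896, 0.443, 0.001], [0.001, -0.0, -1.0]]
ft_force: [1.3, -0.3, 0.7]
opening: 1.002
finger_force: 0.0
```

Emit:
carry_out([
  [1, 0.1, -0.1, 0, 0, 0, 0],
  [1, 0.1, -0.1, 0, 0, 0, 0],
  [1, 0.1, -0.1, 0, 0, 0, 0],
  [1, 0.1, -0.1, 0, 0, 0, 0],
  [1, 0.1, -0.1, 0, 0, 0, 0],
])

```text
time_s: 24.15
eef_pos: [0.3931, -0.3105, 0.2513]
ee_rot: [[-0.444, 0.896, -0.0], [0.896, 0.444, -0.0], [0.0, -0.0, -1.0]]
ft_force: [-0.2, -1.3, 0.4]
opening: 0.999
finger_force: 0.0
```

Emit:
carry_out([
  [1, 0, 0, 0, 0, 0, 0],
  [1, 0, 0, 0, 0, 0, 0],
  [1, 0, 0, 0, 0, 0, 0],
])

```text
time_s: 24.4
eef_pos: [0.3952, -0.312, 0.2521]
ee_rot: [[-0.443, 0.897, 0.001], [0.897, 0.443, -0.001], [-0.002, 0.001, -1.0]]
ft_force: [0.5, -0.6, 0.5]
opening: 1.004
finger_force: 0.0
```

```bash
python3 tr.py .641 .11 -.06; python3 th.py; python3 - <<'E'
from h import *
t=manip.read_camera("top")[:,:,::-1];s=manip.read_camera("side")[:,:,::-1]
a=cv2.resize(t[130:260,90:370],(800,371),interpolation=2)
b=cv2.resize(s[125:285,190:330],(197,225),interpolation=2);b2=cv2.resize(t[165:230,300:365],(225,225),interpolation=2);b3=cv2.resize(t[130:205,165:265],(300,225),interpolation=2)
r=np.zeros((225,800,3),np.uint8);r[:,:197]=b;r[:,200:425]=b2;r[:,430:730]=b3
cv2.imwrite("pics/z.png",np.vstack([a,r]))
E
```

```text
24.4 [ 0.3952 -0.312   0.2521] [[-0.443   0.8965  0.0014]
 [ 0.8965  0.443  -0.0013]] [ 0.4761 -0.6455  0.5045]
top 1817 [ 0.6413  0.11   -0.0634] 16.226431256282794
0.457 ['top', 'side'] [ 0.5614 -0.3682  0.47  ] 19.68561944156461 top (array([ 0.5614, -0.3692,  0.4656]), np.float64(1.5863802396630162)) side (array([ 0.5614, -0.3676,  0.6794]), np.float64(15.759409671470582))
-1.1137963267948965 ['top', 'side'] [ 0.5607 -0.3689 -0.9758] 27.585702897504152 top (array([ 0.5623, -0.3714, -1.0988]), np.float64(4.626105800154877)) side (array([ 0.5611, -0.3679, -0.9557]), np.float64(18.86590353199963))
bg 142.0 [ 58.  54.  53.  62.  88. 115. 116.]
ellipse ((334.07525634765625, 196.87144470214844), (25.06463623046875, 25.246042251586914), 157.22622680664062) [ 0.5623 -0.3687  0.006 ]
top 0.6 [ 0.568  -0.3736  0.    ]
side 0.73 [ 0.5657 -0.3661  0.    ]
[ 0.3949 -0.3114  0.2513] [-0.8899  0.1602  1.6109 -0.      1.3709 -1.3497]
```

View pics/z.png

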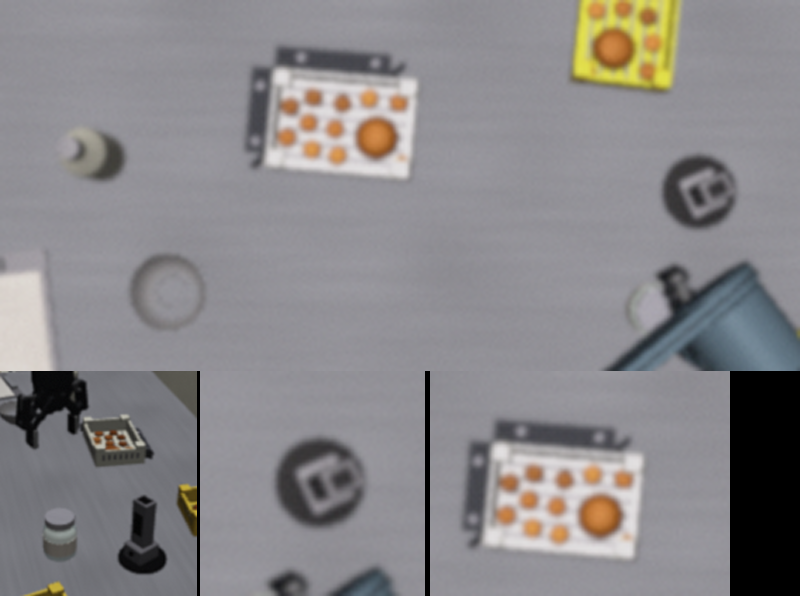

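The picture shows the tray seated in the corner, the thermometer upright on the middle of its base, the jar, bowl and bottle in place, and the gripper clear above the jar.

```bash
python3 -c "
from cell import manip
print(manip.hand_in())"
```

```text
the job is handed in; nothing more can be done
None
```

I've handed the job in, with no verdict returned: the tray sits snug against both fences, the thermometer was held about 8 cm above the big fruit half for over two seconds and is back upright on its base, and the jar, bowl and bottle look undisturbed.

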